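Index the slide stage to the magnifier

ROBOT

A 6-joint arm with a two-finger parallel gripper is mounted at the origin on a cart in front of the work surface, level with it; the furniture and walls round the work are solid. World frame = base frame: x ahead of the robot, y to its left, z up, the work surface at z = 0. Lengths are in mm, angles in degrees, forces in N, time in s.
With the tool pointing down it reaches from about 350 to 850 mm from the base axis. Payload 8.1 kg.
Tool frame: the origin (TCP) lies midway between the tips of the shut fingers; the grasp point (between the pads) lies 19 mm behind it; z points along the fingers, y is the line along which they close (so a half turn about z gives the same grasp; the last joint's range is limited). The gripper opens to 85 mm and grips with 20 to 120 N. Pads are 22 mm wide; open, the fingers measure 114 mm over their backs; the gripper's body (76 mm by 85 mm) begins 54 mm behind the grasp point. The pads swing forward as they close: fully open they stand 13 mm farther back than shut.
Start: joints at [65.523, 7.471, 85.268, -0, 87.261, -4.893], TCP at [201.089, 565.304, 231.292] pointing down, gripper open.
Joint ranges: [-169.43, 169.43], [-51.17, 129.36], [1.28, 143.12], [-76.62, 256.62], [0, 156.53], [-152.29, 152.29]. Speed limits (degrees/s): [136.94, 136.94, 159.86, 180, 180, 180].

INTERFACE

Orientations are given as [roll, pitch, yaw] about the fixed x, y, z axes, in that order (R = Rz(yaw) Ry(pitch) Rx(roll)).
In Python, from bench import sense, snapshot, camera_params, hand_in, masks_of, pinpoint gives the robot as it stands.
- The arm moves only by the tool step_arm, never from a script. Its argument "targets" is a list of rows, each an object with "angular": the turn, a rotation vector about the tool's x, y, z scaled (see below), a list of three; "dp": the shift along the tool's x, y, z scaled (see below), a list of three; "fingers": the closure, from 0 (fully open) to 1 (shut). A call has exactly 8 rows; each row is the pose to reach, as a shift and turn from the pose commanded when the call began, along the tool's axes at that moment, turning the shorter way round; what a row does not reach only later rows make up. The controller multiplies each number of a shift by 0.2 m and each number of a turn by 180 degrees. A row lasts 1/8 s, in which the tool goes at most 62.5 mm and 10.7 degrees, less where a joint would pass 70% of its speed; a pose out of reach is approached as far as the arm can. A call with a number of a shift or a turn outside -1 to 1 is refused whole. A call with a gripper value outside its range is refused whole. The fingers move at their own pace and stop on an object; "newtons" is the grip in N (left out, the last holds). Time passes only in rows, so rows that repeat a pose let the fingers close, or fill a call up. It gives the time, the measured TCP pose, the force, the opening and the grip force at its end, in the units of the state.
- sense(): the state, without advancing time (a new reading comes with each control period).
- snapshot(name): name is "scene" or "top" or "wrist"; returns the picture (480x640x3 uint8, blue, green, red); there is no depth.
- camera_params(name): a dict with "vfov" (degrees; the focal length in pixels is half the picture's height over the tangent of half this angle, whatever the lens; pixels are square), "cx", "cy" (the principal point, pixels), "R" (3x3) and "t" (3): a world point X has camera coordinates R X + t. Camera axes: x right, y down, z forward; pixel columns grow to the right and rows downward; lengths in mm; the calibration is good to about 2 mm. A picture is of the moment at which its call begins: read the wrist's pose just before it. camera_params takes no time and is no camera call; for the wrist camera it gives the pose at the moment of the call.
- hand_in(): hands the job in; it is judged then, once.
Trained networks look in the newest picture that a camera, given by its name, has taken for a name from the list of things; names that differ only in an ending like _2 or _b are one class to them, and where a whole thing is asked for, a point or a joint stands for the part that bears it (a point fixed in the world has none). Each returns a list of dicts, best first, with "conf" (0 to 1); they miss things now and then, are a little off and sometimes report something else, mostly with a low value. They report only what shows in the picture. A call takes as long as a camera call.
- masks_of(camera, label): "pixels" (480x640 bool, what is visible of it) and "at" ([column, row] in pixels, amid what is visible of it).
- pinpoint(camera, label): "at" ([column, row] in pixels: a listed point, or the origin of a listed thing).
The state is a dict: "time": time; "joint_pos": joint angles; "qd": joint speeds; "joint_efforts": joint torques, N m; "tool_pos": TCP position; "tcp_rot": TCP orientation; "ft_force": force on the tool from outside, world axes, zero at the start; "wrist_torque": the same for the moment, N m; "finger_gap": finger opening in mm; "grip_force": force on a finger pad.
Only numpy, scipy, OpenCV 4.12 (cv2) and the standard library are available. Lean on these libraries where they do the work, as an engineer would, in place of code of your own. Each camera call takes 0.05 s, during which the arm holds its last target. There are 200 camera calls.

TASK

Bring the specimen slide in front of the magnifier (the round lens, not the lamp): pull the stage's lock knob straight up, turn it a quarter turn anticlockwise so that it stays up, and slide the carriage fully home against the stop at the magnifier's end. Then turn the knob back a quarter turn and press it fully down so that the carriage is locked there. Leave the jar, the tally counter and the loose dish lid where they are.

Things in the scene. Friction and masses are not known exactly. Their poses are not given: they have to be found in the camera images.
- stage_base: grey base plate of the slide stage, fixed to the worktop, 124 (x) x 156 (y) x 10 mm; origin at its underside, within 2 mm of the middle; -x is the front (knob side), the carriage travels along y, z up. Steel end stops at y = +-71.5 mm, 25 mm high, x -18 to +26 mm; at x = -42 mm, y = 0 a bracket carries the lock knob. Pose varies
- carriage (a joint): travel of the aluminium carriage along the base's +y, m: starts at 0 (middle), -0.030 and +0.030 at the hard end stops. It slides stiffly (about 2 N) and stays where it is left; only while the lock pin is up. The carriage plate is 76 mm long in y, top 25 mm above the worktop
- carriage_centre (a point): middle of the carriage, 29 mm above the worktop, on the glass slide; 6 mm in +x of the base's origin. An upright lip, 6 mm thick, stands at each end of the carriage (outer faces at y = +-38 mm from this point, x -23 to +23 mm, 20 to 48 mm above the worktop); push one from outside to slide the carriage. At the start 30 mm are free between lip and end stop
- knob_grip (a point): middle of the lock knob's grip bar; axes turn with the knob. Black bar, 42 mm long (x), 14 mm wide (y, grip here), 22 mm high, on a round 30 mm skirt below; this point is 63.5 mm above the worktop when down, the bar's top 11 mm higher. Bar points along the base's x when at angle 0
- lock_lift (a joint): knob height above pressed-in, m, 0 to 0.014 (hard stop). Pull: about 5 N. It can turn only above 0.010 (key in slot). Let go when turned it rests at about 0.010. Let go at angle 0 it springs down only to about 0.004; the rest must be pressed (about 3 N) and stays in. The pin goes below 0.007 only if a carriage hole (travel -0.030, 0, +0.030) is under it within 1.5 mm
- lock_knob (a joint): turn of the knob, rad: 0 locked (start, hard stop), grows anticlockwise seen from above, to pi/2 (hard stop); turns easily
- magnifier: magnifier fixed on a 36 mm high post at the back of the base, behind one end of the travel: upright round lens in a dark rim, 44 mm across, top 86 mm above the worktop. Origin at the post's foot, 48 mm in +x of the base's origin and 30 mm to +y or -y (varies); its axes are parallel to the base's
- lamp: small black lamp head, 22 mm across, on an equal post behind the other end of the travel (30 mm to the other side); top about 70 mm above the worktop
- jar: loose specimen jar with a blue lid, 53 mm across, 65 mm high, standing beside the stage; origin at its foot; must not be disturbed
- tally: loose round tally counter, 64 x 54 x 26 mm, lying behind the stage; must not be disturbed
- petri_top: loose clear dish lid, 91 mm across, 11 mm high, to the left of the stage; must not be disturbed. (Beyond it, at about x 0.5 to 0.8 m, y 0.05 to 0.35 m, a microscope stands some 0.5 m high: swing the arm past it drawn in, within 0.42 m of the robot's axis. An open laptop stands behind and left of the stage.)

How it is judged (in metres and radians):
On the way, in this order (a step that is already met when the one before it is completed fails the run):
1. the knob is pulled up to unlock (value of joint lock_lift above 0.0092 m and value of joint lock_knob below 0.6 rad), for 0.1 s.
2. the knob is turned a quarter turn and stays up (value of joint lock_knob above 1.2 rad and value of joint lock_lift above 0.008 m), for 0.2 s.
3. the carriage is home at the magnifier's end while the knob is parked up (y of carriage_centre in the frame of magnifier between -0.002 and 0.002 m and value of joint lock_lift above 0.008 m and value of joint lock_knob above 0.8 rad), for 0.2 s.
4. the knob is turned back (value of joint lock_knob below 0.15 rad), for 0.1 s.
At the end, for the whole second after the job is handed in: The carriage stands within 2 mm of the stop position in front of the magnifier, the knob is within 0.15 rad of its locked angle and pressed in to within 1.5 mm (y of carriage_centre in the frame of magnifier between -0.002 and 0.002 m and value of joint lock_knob below 0.15 rad and value of joint lock_lift below 0.0015 m); the robot touches nothing.
It fails at once if the jar is shifted more than 20 mm or tipped (distance of jar from where it was at the start of the episode above 0.02 m or angle between jar's own z axis and vertical above 0.3 rad).
It fails at once if the tally counter is shifted more than 20 mm (distance of tally from where it was at the start of the episode above 0.02 m).
It fails at once if the loose dish lid is shifted more than 20 mm (distance of petri_top from where it was at the start of the episode above 0.02 m).
It also fails if it takes over 72 s, if anything falls off the work surface, if the arm or the gripper's body presses on something with over 40 N, if the wrist force passes 120 N, or if a joint passes its speed limit or range.

## Working session

There is one attempt and no reset: what is moved stays moved. The work goes in short steps, Python scripts to look and compute and a tool call to move; the robot and the scene stay as the last step left them, time stands still between calls to the robot, and variables do not carry over. Pictures are saved under pics/ and viewed, at most 10 in all, crops included, and the job is handed in when it is done.

Besides the shell and the picture viewer there is one more tool, called after "Emit:" as name([rows], argument=value, ...), one row to a line, values as JSON. step_arm: Moves the arm, as the interface text tells. Its arguments: {"type":"object","properties":{"targets":{"type":"array","items":{"type":"object","properties":{"angular":{"type":"array","items":{"type":"number","minimum":-1,"maximum":1}},"dp":{"type":"array","items":{"type":"number","minimum":-1,"maximum":1}},"fingers":{"type":"number"}}}},"newtons":{"type":"number"}},"required":["targets"]}

```bash
mkdir -p pics
cat > h.py <<'E'
import numpy as np, cv2
from bench import *
def ray(cam,px):
    p=camera_params(cam); f=240/np.tan(np.radians(p["vfov"])/2)
    R=np.array(p["R"]);t=np.array(p["t"])
    d=R.T@np.array([(px[0]-p["cx"])/f,(px[1]-p["cy"])/f,1]); return -R.T@t,d
def atz(cam,px,z):
    o,d=ray(cam,px); return o+d*(z-o[2])/d[2]
def proj(cam,X):
    p=camera_params(cam); f=240/np.tan(np.radians(p["vfov"])/2)
    c=np.array(p["R"])@np.array(X)+np.array(p["t"]); return c[:2]/c[2]*f+[p["cx"],p["cy"]]
E
python3 - <<'E'
from h import *
np.set_printoptions(precision=1,suppress=True)
for c in("top","scene"):
    cv2.imwrite(f"pics/{c}0.png",snapshot(c))
    print(c,ray(c,(320,240)))
    for n,z in(("stage_base",0),("carriage_centre",29),("knob_grip",63.5),("magnifier",0),("lamp",0),("jar",0),("tally",0),("petri_top",0)):
        for r in pinpoint(c,n)[:2]: print(n,round(r["conf"],2),np.array(r["at"]),atz(c,r["at"],z))
print(sense())
E
```

```text
top (array([ 229.8, -268.9, 1018.1]), array([ 0.2, -0. , -1. ]))
stage_base 0.73 [375.2 235.7] [ 468.8 -370.6    0. ]
stage_base 0.47 [403.8 217.2] [ 504.3 -419.7    0. ]
carriage_centre 0.61 [377.2 228.9] [ 473.9 -370.8   29. ]
knob_grip 0.67 [363.8 248.1] [ 432.4 -346.3   63.5]
knob_grip 0.52 [442.1 279. ] [ 387.8 -472.7   63.5]
magnifier 0.74 [405.3 218.5] [ 502.  -422.3    0. ]
lamp 0.49 [376.6 199.4] [ 534.4 -371.6    0. ]
jar 0.57 [444.5 279.3] [ 398.  -490.4    0. ]
tally 0.94 [436.2 191.9] [ 553.  -476.2    0. ]
petri_top 0.83 [192.9 213.9] [493.  -51.5   0. ]
scene (array([-538.5, -661. ,  683.8]), array([ 0.8,  0.3, -0.5]))
stage_base 0.72 [371.3 277.1] [ 475.8 -369.5    0. ]
carriage_centre 0.91 [373.6 263.9] [ 482.1 -371.3   29. ]
knob_grip 0.53 [353.4 258.7] [ 432.5 -343.5   63.5]
magnifier 0.81 [400.4 270.9] [ 520.9 -419.6    0. ]
lamp 0.7 [375.7 261.7] [ 537.6 -360.     0. ]
jar 0.7 [420.8 310.6] [ 398.  -492.7    0. ]
tally 0.9 [431.  269.8] [ 548.6 -478.9    0. ]
petri_top 0.8 [239.2 247.2] [486.  -54.8   0. ]
{'time': 0.9, 'joint_pos': array([65.5,  7.5, 85.3, -0. , 87.3, -4.9]), 'qd': array([ 0. ,  0. ,  0.2, -0.1,  0.1,  0. ]), 'joint_efforts': array([ -0. , -56.9, -50.1,  -0. ,   0. ,   0. ]), 'tool_pos': array([201.1, 565.3, 231.3]), 'tcp_rot': array([180. ,   0. , 160.4]), 'ft_force': array([ 0. , -0.4,  0. ]), 'wrist_torque': array([ 0., -0., -0.]), 'grip_force': 0.0, 'finger_gap': 85.33750282799136}
```

Run:
```python
import cv2
a=cv2.imread("pics/top0.png")[150:310,320:480]; b=cv2.imread("pics/scene0.png")[190:340,300:460]
b=cv2.resize(b,(160,160))
cv2.imwrite("pics/c0.png",cv2.resize(cv2.hconcat([a,b]),(800,400),interpolation=cv2.INTER_CUBIC))
```

```text
(no output)
```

View pics/c0.png

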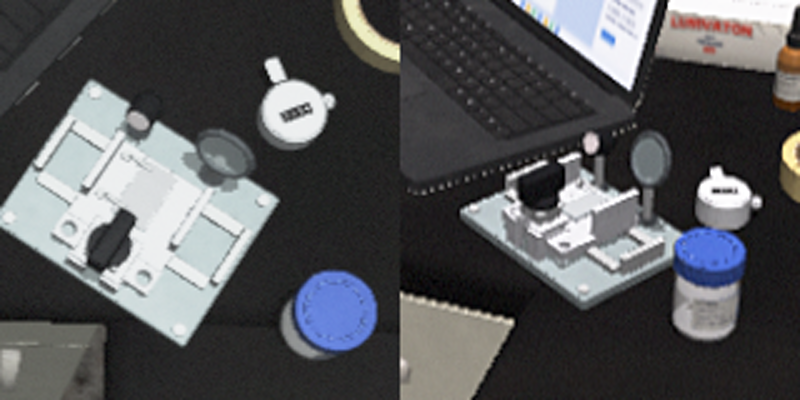

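View pics/scene0.png

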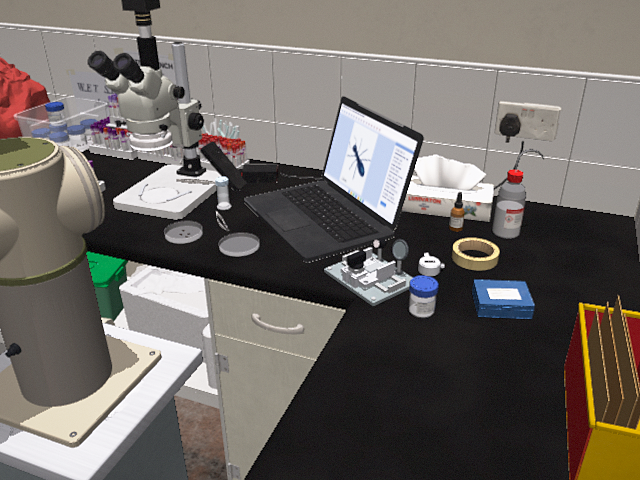

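```bash
cat >> h.py <<'E'
def rows(wps,start=None):
    """wps: world (x,y,z,yaw) -> dp, angular z in tool units, tool pointing down"""
    s=sense(); x0=np.array(start if start else [*s["tool_pos"],s["tcp_rot"][2]]); a=np.radians(x0[3])
    T=np.array([[np.cos(a),np.sin(a),0],[np.sin(a),-np.cos(a),0],[0,0,-1]])
    for w in wps:
        w=np.array(w,float); d=T@(w[:3]-x0[:3])/200; y=(w[3]-x0[3]+180)%360-180
        print(np.round(d,4).tolist(),"ang",round(-y/180,4))
E
python3 - <<'E'
from h import *
P=lambda r,a,z,j6:(r*np.cos(np.radians(a)),r*np.sin(np.radians(a)),z,a-j6+90)
rows([P(520,66,250,0),P(450,66,270,5),P(380,65,280,10),P(370,56,280,15),P(370,46,280,20),P(370,36,280,25),P(370,28,280,28),P(370,20,280,30)])
print()
rows([P(370,10,280,36),P(370,0,280,42),P(370,-10,280,48),P(370,-20,280,54),P(370,-28,280,60),P(430,-36,280,66),P(490,-38,280,72),(432,-348,260,-29)],start=list(P(370,20,280,30)))
E
```

```text
[-0.2002, -0.4078, -0.0934] ang 0.0245
[-0.1733, -0.7568, -0.1934] ang 0.0523
[-0.1794, -1.1086, -0.2434] ang 0.0857
[-0.4606, -1.2084, -0.2434] ang 0.1634
[-0.7647, -1.3156, -0.2434] ang 0.2468
[-1.0456, -1.474, -0.2434] ang 0.3301
[-1.2479, -1.6343, -0.2434] ang 0.3912
[-1.4258, -1.8213, -0.2434] ang 0.4468

[-0.2923, 0.1363, 0.0] ang 0.0889
[-0.6038, 0.2197, 0.0] ang 0.1778
[-0.925, 0.2479, 0.0] ang 0.2667
[-1.2462, 0.2197, 0.0] ang 0.3556
[-1.4967, 0.1573, 0.0] ang 0.4333
[-1.8675, 0.3303, 0.0] ang 0.5111
[-2.0752, 0.5611, 0.0] ang 0.5556
[-2.2635, 0.8272, 0.1] ang 0.6056
```

Emit:
step_arm([
  {"dp":[-0.1,-0.25,-0.1],"angular":[0,0,0.02]},
  {"dp":[-0.18,-0.5,-0.2],"angular":[0,0,0.05]},
  {"dp":[-0.18,-0.75,-0.25],"angular":[0,0,0.08]},
  {"dp":[-0.18,-0.98,-0.25],"angular":[0,0,0.1]},
  {"dp":[-0.3,-1.0,-0.25],"angular":[0,0,0.14]},
  {"dp":[-0.3,-1.0,-0.25],"angular":[0,0,0.18]},
  {"dp":[-0.3,-1.0,-0.25],"angular":[0,0,0.18]},
  {"dp":[-0.3,-1.0,-0.25],"angular":[0,0,0.18]},
])

```text
validation failed for argument at $.ta...
```

Run:
```python
from h import *
P=lambda r,a,z,j6:(r*np.cos(np.radians(a)),r*np.sin(np.radians(a)),z,a-j6+90)
print(sense()["tool_pos"],sense()["tcp_rot"],sense()["joint_pos"])
rows([P(370,50,280,20),P(370,40,280,25),P(370,30,280,30),P(370,22,280,35)])
print()
rows([P(370,14,280,39),P(370,6,280,44),P(370,-1,280,48),P(370,-8,280,50)],start=list(P(370,22,280,35)))
print()
rows([P(370,-16,280,55),P(370,-25,280,60),P(400,-33,280,66),P(450,-38,280,72),(432,-348,260,-29)],start=list(P(370,-8,280,50)))
```

```text
[201.11112236 565.31518004 231.32274882] [1.79996599e+02 3.10097605e-03 1.60417056e+02] [ 6.55236608e+01  7.46965396e+00  8.52662632e+01 -2.80276361e-03
  8.72604297e+01 -4.89326147e+00]
[-0.6454, -1.2663, -0.2434] ang 0.2245
[-0.9366, -1.4047, -0.2434] ang 0.3079
[-1.1994, -1.5916, -0.2434] ang 0.3912
[-1.3838, -1.7723, -0.2434] ang 0.4634

[-0.2212, 0.1329, 0.0] ang 0.0667
[-0.4588, 0.2338, 0.0] ang 0.1389
[-0.6765, 0.2941, 0.0] ang 0.2
[-0.8999, 0.3275, 0.0] ang 0.25

[-0.1793, 0.1857, 0.0] ang 0.0722
[-0.4096, 0.3624, 0.0] ang 0.15
[-0.5719, 0.6235, 0.0] ang 0.2278
[-0.6476, 0.9252, 0.0] ang 0.2889
[-0.5075, 1.4311, 0.1] ang 0.3389
```

Emit:
step_arm([
  {"dp":[-0.1,-0.25,-0.1],"angular":[0,0,0.02],"fingers":0.3},
  {"dp":[-0.18,-0.5,-0.2],"angular":[0,0,0.05],"fingers":0.3},
  {"dp":[-0.18,-0.75,-0.25],"angular":[0,0,0.08],"fingers":0.3},
  {"dp":[-0.18,-0.98,-0.25],"angular":[0,0,0.1],"fingers":0.3},
  {"dp":[-0.3,-1.0,-0.25],"angular":[0,0,0.14],"fingers":0.3},
  {"dp":[-0.3,-1.0,-0.25],"angular":[0,0,0.18],"fingers":0.3},
  {"dp":[-0.3,-1.0,-0.25],"angular":[0,0,0.18],"fingers":0.3},
  {"dp":[-0.3,-1.0,-0.25],"angular":[0,0,0.18],"fingers":0.3},
], newtons=40)

```text
time: 1.9
tool_pos: [190.5, 356.9, 281.3]
tcp_rot: [-180.0, -0.0, 128.2]
ft_force: [0.1, -0.1, 0.3]
finger_gap: 59.8
grip_force: 0.0
```

Run:
```python
from h import *
P=lambda r,a,z,j6:(r*np.cos(np.radians(a)),r*np.sin(np.radians(a)),z,a-j6+90)
print(sense()["tool_pos"],sense()["tcp_rot"],sense()["joint_pos"])
rows([P(370,50,280,20),P(370,40,280,25),P(370,30,280,30),P(370,22,280,35),P(370,14,280,39)])
```

```text
[190.49004091 356.87855498 281.31645591] [-1.79997495e+02 -1.50294573e-03  1.28187100e+02] [ 5.46350696e+01 -2.49136658e+01  1.09255295e+02  2.16136172e-03
  9.56603477e+01  1.64481824e+01]
[-0.435, -0.041, 0.0066] ang 0.0455
[-0.7552, -0.0027, 0.0066] ang 0.1288
[-1.0771, -0.0206, 0.0066] ang 0.2122
[-1.3294, -0.0751, 0.0066] ang 0.2844
[-1.5717, -0.1642, 0.0066] ang 0.351
```

Emit:
step_arm([
  {"dp":[-0.25,-0.04,0],"angular":[0,0,0.04],"fingers":0.3},
  {"dp":[-0.5,-0.04,0],"angular":[0,0,0.08],"fingers":0.3},
  {"dp":[-0.75,-0.02,0],"angular":[0,0,0.13],"fingers":0.3},
  {"dp":[-1.0,-0.02,0],"angular":[0,0,0.18],"fingers":0.3},
  {"dp":[-1.0,-0.02,0],"angular":[0,0,0.22],"fingers":0.3},
  {"dp":[-1.0,-0.02,0],"angular":[0,0,0.22],"fingers":0.3},
  {"dp":[-1.0,-0.02,0],"angular":[0,0,0.22],"fingers":0.3},
  {"dp":[-1.0,-0.02,0],"angular":[0,0,0.22],"fingers":0.3},
])

```text
time: 2.9
tool_pos: [310.3, 197.3, 281.3]
tcp_rot: [-180.0, -0.0, 88.6]
ft_force: [0.3, -0.0, -0.2]
finger_gap: 59.6
grip_force: 0.0
```

Run:
```python
from h import *
P=lambda r,a,z,j6:(r*np.cos(np.radians(a)),r*np.sin(np.radians(a)),z,a-j6+90)
print(sense()["tool_pos"],sense()["tcp_rot"],sense()["joint_pos"])
rows([P(370,24,280,35),P(370,16,280,39),P(370,8,280,44),P(370,0,280,48),P(370,-8,280,52)])
```

```text
[310.25045281 197.33279714 281.30113875] [-1.79998461e+02 -1.06268007e-03  8.86345699e+01] [ 2.44521776e+01 -3.14449660e+01  1.13744640e+02  1.64170408e-03
  9.77012487e+01  2.58178276e+01]
[-0.2308, 0.1443, 0.0065] ang 0.0535
[-0.4712, 0.2384, 0.0065] ang 0.1202
[-0.7223, 0.298, 0.0065] ang 0.1924
[-0.9793, 0.3222, 0.0065] ang 0.2591
[-1.2371, 0.3103, 0.0065] ang 0.3257
```

Emit:
step_arm([
  {"dp":[-0.22,0.14,0],"angular":[0,0,0.05],"fingers":0.3},
  {"dp":[-0.46,0.22,0],"angular":[0,0,0.1],"fingers":0.3},
  {"dp":[-0.7,0.27,0],"angular":[0,0,0.15],"fingers":0.3},
  {"dp":[-1.0,0.3,0],"angular":[0,0,0.2],"fingers":0.3},
  {"dp":[-1.0,0.3,0],"angular":[0,0,0.26],"fingers":0.3},
  {"dp":[-1.0,0.3,0],"angular":[0,0,0.3],"fingers":0.3},
  {"dp":[-1.0,0.3,0],"angular":[0,0,0.3],"fingers":0.3},
  {"dp":[-1.0,0.3,0],"angular":[0,0,0.3],"fingers":0.3},
])

```text
time: 3.9
tool_pos: [365.1, -4.4, 281.3]
tcp_rot: [-180.0, -0.0, 34.7]
ft_force: [0.5, -0.4, -0.3]
finger_gap: 60.4
grip_force: 0.0
```

Run:
```python
from h import *
print(sense()["tool_pos"],sense()["tcp_rot"],sense()["joint_pos"])
rows([(370,-60,280,20),(370,-110,280,10),(370,-170,280,0),(380,-220,280,-10)])
rows([(370,-60,280,20),(370,-110,280,10),(385,-200,280,-5),(410,-260,280,-20),(432,-348,260,-29)],start=[370,-180,280,-1])
```

```text
[365.05599764  -4.35924456 281.29629332] [-1.79999187e+02 -2.65177273e-04  3.46866962e+01] [-8.74680981e+00 -3.19185532e+01  1.14053799e+02  7.79836626e-04
  9.78651201e+01  4.65666007e+01]
[-0.138, 0.2428, 0.0065] ang 0.0816
[-0.2803, 0.4484, 0.0065] ang 0.1371
[-0.451, 0.6951, 0.0065] ang 0.1927
[-0.5522, 0.9291, 0.0065] ang 0.2483
[-0.0105, -0.5999, 0.0] ang -0.1167
[-0.0061, -0.3499, 0.0] ang -0.0611
[0.0767, 0.0987, 0.0] ang 0.0222
[0.207, 0.3964, 0.0] ang 0.1056
[0.3246, 0.8345, 0.1] ang 0.1556
```

Past the microscope now; continue to above the stage.

Emit:
step_arm([
  {"dp":[-0.14,0.24,0],"angular":[0,0,0.06],"fingers":0.3},
  {"dp":[-0.28,0.45,0],"angular":[0,0,0.12],"fingers":0.3},
  {"dp":[-0.45,0.7,0],"angular":[0,0,0.18],"fingers":0.3},
  {"dp":[-0.55,0.93,0],"angular":[0,0,0.24],"fingers":0.3},
  {"dp":[-0.55,1.0,0],"angular":[0,0,0.3],"fingers":0.3},
  {"dp":[-0.55,1.0,0],"angular":[0,0,0.354],"fingers":0.3},
  {"dp":[-0.55,1.0,0],"angular":[0,0,0.354],"fingers":0.3},
  {"dp":[-0.55,1.0,0],"angular":[0,0,0.354],"fingers":0.3},
])

```text
time: 4.9
tool_pos: [387.5, -231.6, 281.3]
tcp_rot: [-180.0, -0.0, -29.0]
ft_force: [-0.2, -0.1, -0.2]
finger_gap: 59.5
grip_force: 0.0
```

Run:
```python
from h import *
print(sense()["tool_pos"],sense()["tcp_rot"],sense()["joint_pos"])
rows([(432,-348,250,-29)])
```

```text
[ 387.50234087 -231.56677534  281.32181031] [-1.79999887e+02 -4.87067637e-04 -2.89604358e+01] [-3.73746593e+01 -1.69734819e+01  1.03195276e+02  1.83755550e-04
  9.37777407e+01  8.15857886e+01]
[0.4766, 0.4016, 0.1566] ang 0.0002
```

Emit:
step_arm([
  {"dp":[0.2,0.2,0.05],"angular":[0,0,0],"fingers":0.3},
  {"dp":[0.4,0.38,0.1],"angular":[0,0,0],"fingers":0.3},
  {"dp":[0.4,0.4,0.15],"angular":[0,0,0],"fingers":0.3},
  {"dp":[0.4,0.4,0.15],"angular":[0,0,0],"fingers":0.3},
  {"dp":[0.4,0.4,0.15],"angular":[0,0,0],"fingers":0.3},
  {"dp":[0.4,0.4,0.15],"angular":[0,0,0],"fingers":0.3},
  {"dp":[0.4,0.4,0.15],"angular":[0,0,0],"fingers":0.3},
  {"dp":[0.4,0.4,0.15],"angular":[0,0,0],"fingers":0.3},
])

```text
time: 5.9
tool_pos: [418.1, -340.8, 251.8]
tcp_rot: [180.0, -0.0, -29.3]
ft_force: [0.4, 0.5, 0.5]
finger_gap: 60.0
grip_force: 0.0
```

Run:
```python
from h import *
np.set_printoptions(precision=1,suppress=True)
c="wrist"; print(sense()["tool_pos"],sense()["joint_pos"])
cv2.imwrite("pics/w1.png",snapshot(c)); print(ray(c,(320,240)))
for n,z in(("stage_base",0),("carriage_centre",29),("knob_grip",63.5),("magnifier",0),("lamp",0)):
    for r in pinpoint(c,n)[:2]: print(n,round(r["conf"],2),np.array(r["at"]),atz(c,r["at"],z))
```

```text
[ 418.1 -340.8  251.8] [-44.6  -2.4  93.3  -0.   89.1  74.6]
(array([ 487.7, -378.4,  393.6]), array([-0.3,  0.2, -0.9]))
stage_base 0.67 [325.9 140.9] [ 469.2 -368.6    0. ]
knob_grip 0.7 [324.1 189.3] [ 434.9 -347.5   63.5]
magnifier 0.96 [353.6  91.2] [ 498.1 -417.2    0. ]
lamp 0.68 [295.   90.5] [ 527.8 -365.4    0. ]
```

View pics/w1.png

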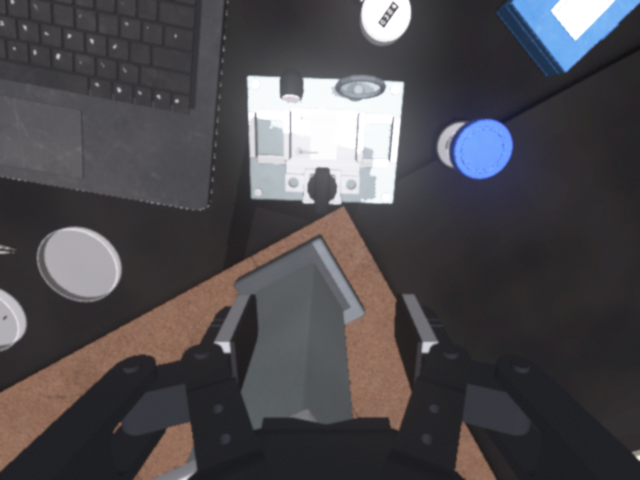

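Run:
```python
from h import *
np.set_printoptions(precision=1,suppress=True)
c=[atz("wrist",p,10) for p in((250,203),(393,204),(404,81),(248,77))]
for a,b in((0,1),(3,2),(0,3),(1,2)):
    d=c[b]-c[a]; print(np.linalg.norm(d),np.degrees(np.arctan2(d[1],d[0])))
print(np.mean(c,0))
rows([(434.5,-346.7,110,-29.8)])
```

```text
156.46435331400878 -119.66305603697879
153.7854966446419 -120.60138988747813
126.6763563383355 -32.117114162508464
124.07166286190746 -30.92136008444931
[ 467.4 -365.1   10. ]
[0.0862, -0.0154, 0.7063] ang 0.0028
```

Emit:
step_arm([
  {"dp":[0.086,-0.015,0.2],"angular":[0,0,0.005],"fingers":0.3},
  {"dp":[0.086,-0.015,0.4],"angular":[0,0,0.005],"fingers":0.3},
  {"dp":[0.086,-0.015,0.6],"angular":[0,0,0.005],"fingers":0.3},
  {"dp":[0.086,-0.015,0.706],"angular":[0,0,0.005],"fingers":0.4},
  {"dp":[0.086,-0.015,0.706],"angular":[0,0,0.005],"fingers":0.4},
  {"dp":[0.086,-0.015,0.706],"angular":[0,0,0.005],"fingers":0.4},
  {"dp":[0.086,-0.015,0.706],"angular":[0,0,0.005],"fingers":0.4},
  {"dp":[0.086,-0.015,0.706],"angular":[0,0,0.005],"fingers":0.4},
])

```text
time: 7.2
tool_pos: [435.0, -347.3, 111.3]
tcp_rot: [180.0, -0.1, -30.2]
ft_force: [-1.3, 0.6, -0.1]
finger_gap: 51.3
grip_force: 0.0
```

Run:
```python
from h import *
np.set_printoptions(precision=1,suppress=True)
c="wrist"; s=sense(); print(s["tool_pos"],s["tcp_rot"])
cv2.imwrite("pics/w2.png",snapshot(c))
for n,z in(("carriage_centre",29),("knob_grip",63.5),("magnifier",0),("lamp",0)):
    for r in pinpoint(c,n)[:2]: print(n,round(r["conf"],2),np.array(r["at"]),atz(c,r["at"],z))
```

```text
[ 435.  -347.3  111.3] [180.   -0.1 -30.2]
carriage_centre 0.69 [321.9 175.3] [ 476.7 -367.4   29. ]
knob_grip 0.83 [324.2 264.5] [ 436.3 -345.7   63.5]
magnifier 0.71 [371. 105.] [ 496.7 -416.4   -0. ]
lamp 0.66 [277.8 104.8] [ 527.8 -363.     0. ]
```

View pics/w2.png

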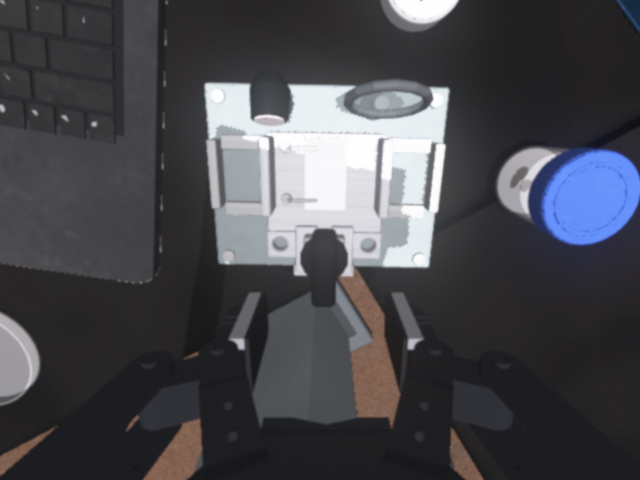

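Emit:
step_arm([
  {"dp":[0,-0.01,0.1],"angular":[0,0,0],"fingers":0.4},
  {"dp":[0,-0.01,0.2],"angular":[0,0,0],"fingers":0.4},
  {"dp":[0,-0.01,0.277],"angular":[0,0,0],"fingers":0.5},
  {"dp":[0,-0.01,0.277],"angular":[0,0,0],"fingers":0.6},
  {"dp":[0,-0.01,0.277],"angular":[0,0,0],"fingers":1},
  {"dp":[0,-0.01,0.277],"angular":[0,0,0],"fingers":1},
  {"dp":[0,-0.01,0.277],"angular":[0,0,0],"fingers":1},
  {"dp":[0,-0.01,0.277],"angular":[0,0,0],"fingers":1},
], newtons=40)

```text
time: 8.45
tool_pos: [435.6, -345.6, 55.4]
tcp_rot: [180.0, -0.1, -30.2]
ft_force: [-2.6, -2.0, 1.4]
finger_gap: 12.9
grip_force: 44.3
```

Emit:
step_arm([
  {"dp":[0,0,-0.02],"angular":[0,0,0],"fingers":1},
  {"dp":[0,0,-0.04],"angular":[0,0,0],"fingers":1},
  {"dp":[0,0,-0.065],"angular":[0,0,0],"fingers":1},
  {"dp":[0,0,-0.065],"angular":[0,0,0],"fingers":1},
  {"dp":[0,0,-0.065],"angular":[0,0,0],"fingers":1},
  {"dp":[0,0,-0.065],"angular":[0,0,0],"fingers":1},
  {"dp":[0,0,-0.065],"angular":[0,0,0],"fingers":1},
  {"dp":[0,0,-0.065],"angular":[0,0,0],"fingers":1},
], newtons=60)

```text
time: 9.45
tool_pos: [435.5, -345.4, 67.9]
tcp_rot: [180.0, -0.0, -30.2]
ft_force: [-0.2, -5.9, -1.3]
finger_gap: 12.6
grip_force: 64.2
```

Run:
```python
from h import *
a=snapshot("wrist")[150:450,160:500]; b=snapshot("scene")[230:310,310:401]
cv2.imwrite("pics/w3.png",cv2.hconcat([a,cv2.resize(b,(340,300),interpolation=cv2.INTER_CUBIC)]))
print(sense()["ft_force"],sense()["wrist_torque"])
```

```text
[-1.03523347 -4.91759355 -1.73680711] [-0.98271578  0.23544769 -0.02143005]
```

View pics/w3.png

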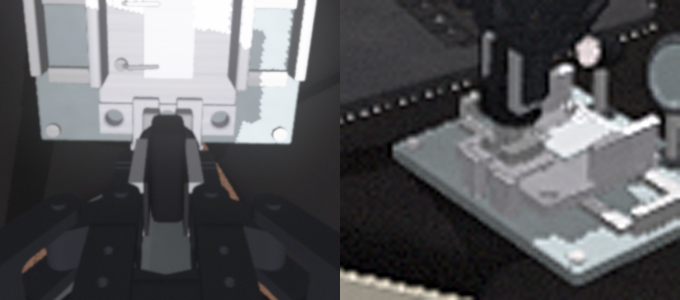

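Emit:
step_arm([
  {"dp":[0,0,0],"angular":[0,0,-0.05],"fingers":1},
  {"dp":[0,0,0],"angular":[0,0,-0.1],"fingers":1},
  {"dp":[0,0,0],"angular":[0,0,-0.15],"fingers":1},
  {"dp":[0,0,0],"angular":[0,0,-0.2],"fingers":1},
  {"dp":[0,0,0],"angular":[0,0,-0.25],"fingers":1},
  {"dp":[0,0,0],"angular":[0,0,-0.25],"fingers":1},
  {"dp":[0,0,0],"angular":[0,0,-0.25],"fingers":1},
  {"dp":[0,0,0],"angular":[0,0,-0.25],"fingers":1},
])

```text
time: 10.55
tool_pos: [435.4, -345.1, 67.7]
tcp_rot: [180.0, 0.0, 14.5]
ft_force: [-2.0, -4.5, -1.9]
finger_gap: 12.4
grip_force: 64.2
```

```bash
python3 -c "
from h import *
s=sense();print(s['tool_pos'],s['tcp_rot'],s['ft_force'],s['wrist_torque'])"
```

```text
[ 435.40632468 -345.14023792   67.7042025 ] [1.79986027e+02 4.85167758e-03 1.45488026e+01] [-1.97067667 -4.4960058  -1.85545565] [-0.94029702  0.28321902  0.06280956]
```

Emit:
step_arm([
  {"dp":[0,0,0],"angular":[0,0,-0.05],"fingers":1},
  {"dp":[0,0,0],"angular":[0,0,-0.1],"fingers":1},
  {"dp":[0,0,0],"angular":[0,0,-0.15],"fingers":1},
  {"dp":[0,0,0],"angular":[0,0,-0.2],"fingers":1},
  {"dp":[0,0,0],"angular":[0,0,-0.245],"fingers":1},
  {"dp":[0,0,0],"angular":[0,0,-0.245],"fingers":1},
  {"dp":[0,0,0],"angular":[0,0,-0.245],"fingers":1},
  {"dp":[0,0,0.01],"angular":[0,0,-0.245],"fingers":1},
])

```text
time: 11.55
tool_pos: [435.1, -345.0, 65.6]
tcp_rot: [-180.0, 0.0, 58.6]
ft_force: [-2.6, -4.0, -1.2]
finger_gap: 12.5
grip_force: 64.3
```

```bash
python3 -c "
from h import *
s=sense();print(s['tool_pos'],s['tcp_rot'],s['ft_force'],s['wrist_torque'])"
```

```text
[ 435.14737961 -345.02396415   65.64696646] [-1.79971079e+02  1.71100968e-02  5.86490502e+01] [-2.6445323  -4.03582464 -1.22807777] [-0.86505717  0.6236982  -0.03189561]
```

Emit:
step_arm([
  {"dp":[0,0,0],"angular":[0,0,0],"fingers":0.5},
  {"dp":[0,0,0],"angular":[0,0,0],"fingers":0.5},
  {"dp":[0,0,0],"angular":[0,0,0],"fingers":0.5},
  {"dp":[0,0,-0.1],"angular":[0,0,0],"fingers":0.5},
  {"dp":[0,0,-0.22],"angular":[0,0,0],"fingers":0.5},
  {"dp":[0,0,-0.22],"angular":[0,0,0],"fingers":1},
  {"dp":[0,0,-0.22],"angular":[0,0,0],"fingers":1},
  {"dp":[0,0,-0.22],"angular":[0,0,0],"fingers":1},
])

```text
time: 12.55
tool_pos: [435.0, -344.5, 108.8]
tcp_rot: [-179.9, -0.0, 58.9]
ft_force: [-0.3, -0.3, 0.3]
finger_gap: -0.4
grip_force: 0.0
```

Run:
```python
from h import *
np.set_printoptions(precision=1,suppress=True)
print([atz("scene",p,20) for p in((322,182),(395,218),(245,200),(308,257))])
print([atz("scene",p,200) for p in((345,97),(421,135))])
snapshot("top")
for r in pinpoint("top","knob_grip")[:1]: print(r["conf"],r["at"],atz("top",r["at"],73.5))
a=snapshot("wrist"); cv2.imwrite("pics/w4.png",a)
s=sense(); print(s["tool_pos"],s["tcp_rot"],s["ft_force"],s["finger_gap"])
x=np.array([.864,-.503]);y=np.array([.503,.864]);o=np.array([470.5,-366.5])
rows([(*(o+4*x+54*y),z,59.4) for z in(110,32)]+[(*(o+4*x+q*y),32,59.4) for q in(30,18)])
```

```text
[array([ 846. , -113.6,   20. ]), array([ 713.7, -353.2,   20. ]), array([671.9,  27.2,  20. ]), array([ 472.2, -228.8,   20. ])]
[array([1034.3, -109.2,  200. ]), array([ 805.8, -380. ,  200. ])]
[ 435.  -344.6  108.9] [-179.9   -0.    58.9] [ 0.2 -0.5 -0.6] 0.06876226000738321
[0.2682, 0.2241, -0.0055] ang -0.0028
[0.2682, 0.2241, 0.3845] ang -0.0028
[0.1482, 0.226, 0.3845] ang -0.0028
[0.0883, 0.227, 0.3845] ang -0.0028
```

View pics/w4.png

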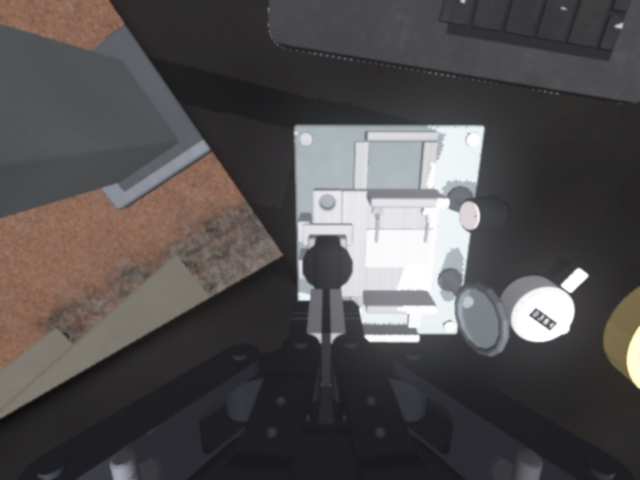

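Emit:
step_arm([
  {"dp":[0.05,0.05,0],"angular":[0,0,0.055],"fingers":1},
  {"dp":[0.1,0.1,0],"angular":[0,0,0.11],"fingers":1},
  {"dp":[0.2,0.2,0],"angular":[0,0,0.165],"fingers":1},
  {"dp":[0.275,0.23,0],"angular":[0,0,0.22],"fingers":1},
  {"dp":[0.275,0.23,0],"angular":[0,0,0.275],"fingers":1},
  {"dp":[0.275,0.23,0],"angular":[0,0,0.33],"fingers":1},
  {"dp":[0.275,0.23,0],"angular":[0,0,0.385],"fingers":1},
  {"dp":[0.275,0.23,0],"angular":[0,0,0.44],"fingers":1},
])

```text
time: 13.7
tool_pos: [503.0, -321.5, 109.1]
tcp_rot: [-180.0, 0.1, -20.6]
ft_force: [0.7, -0.9, -0.9]
finger_gap: 0.1
grip_force: 0.0
```

Emit:
step_arm([
  {"dp":[0,0,0],"angular":[0,0,0.05],"fingers":1},
  {"dp":[0,0,0],"angular":[0,0,0.057],"fingers":1},
  {"dp":[0,0,0],"angular":[0,0,0.057],"fingers":1},
  {"dp":[0,0,0],"angular":[0,0,0.057],"fingers":1},
  {"dp":[0,0,0],"angular":[0,0,0.057],"fingers":1},
  {"dp":[0,0,0],"angular":[0,0,0.057],"fingers":1},
  {"dp":[0,0,0],"angular":[0,0,0.057],"fingers":1},
  {"dp":[0,0,0],"angular":[0,0,0.057],"fingers":1},
])

```text
time: 14.7
tool_pos: [503.3, -321.7, 109.7]
tcp_rot: [180.0, -0.0, -30.6]
ft_force: [0.5, 0.3, -0.3]
finger_gap: 0.2
grip_force: 0.0
```

Run:
```python
from h import *
np.set_printoptions(precision=1,suppress=True)
a=snapshot("wrist"); cv2.imwrite("pics/w5.png",a)
for n,z in(("carriage_centre",29),("lamp",0),("magnifier",0)):
    for r in pinpoint("wrist",n)[:1]: print(n,r["conf"],r["at"],atz("wrist",r["at"],z))
s=sense(); print(s["tool_pos"],s["tcp_rot"],s["ft_force"],s["finger_gap"])
x=np.array([.864,-.503]);y=np.array([.503,.864]);o=np.array([470.5,-366.5])
print("base coords",(s["tool_pos"][:2]-o)@x,(s["tool_pos"][:2]-o)@y, proj("wrist",s["tool_pos"]))
rows([(*(o+5*x+q*y),34,-30.6) for q in(56,30,22)])
```

```text
carriage_centre 0.79 [409.8, 241.3] [ 478.6 -370.1   29. ]
lamp 0.75 [366.1, 179.4] [ 523.4 -365.3    0. ]
magnifier 0.96 [452.8, 174.4] [ 495.6 -419.3    0. ]
[ 503.2 -321.7  109.7] [-180.     0.   -30.6] [-0.   0.3  0.1] 0.36403057347361284
base coords 5.732149209500875 55.21954262993895 [328.1 306.7]
[-0.0037, -0.0037, 0.3785] ang 0.0002
[-0.0029, 0.1262, 0.3785] ang 0.0002
[-0.0026, 0.1662, 0.3785] ang 0.0002
```

View pics/w5.png

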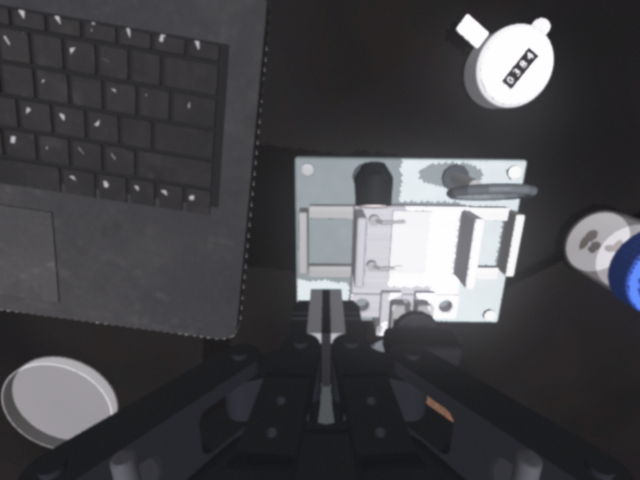

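Emit:
step_arm([
  {"dp":[0,-0.005,0.1],"angular":[0,0,0],"fingers":1},
  {"dp":[0,-0.005,0.2],"angular":[0,0,0],"fingers":1},
  {"dp":[0,-0.005,0.28],"angular":[0,0,0],"fingers":1},
  {"dp":[0,-0.005,0.33],"angular":[0,0,0],"fingers":1},
  {"dp":[0,-0.005,0.378],"angular":[0,0,0],"fingers":1},
  {"dp":[0,-0.005,0.378],"angular":[0,0,0],"fingers":1},
  {"dp":[0,0.02,0.378],"angular":[0,0,0],"fingers":1},
  {"dp":[0,0.04,0.378],"angular":[0,0,0],"fingers":1},
])

```text
time: 15.9
tool_pos: [499.5, -328.9, 34.8]
tcp_rot: [-180.0, -0.1, -30.6]
ft_force: [1.1, 1.5, -0.2]
finger_gap: -0.2
grip_force: 1.1
```

Emit:
step_arm([
  {"dp":[0,0.02,0],"angular":[0,0,0],"fingers":1},
  {"dp":[0,0.04,0],"angular":[0,0,0],"fingers":1},
  {"dp":[0,0.06,0],"angular":[0,0,0],"fingers":1},
  {"dp":[0,0.08,0],"angular":[0,0,0],"fingers":1},
  {"dp":[0,0.1,0],"angular":[0,0,0],"fingers":1},
  {"dp":[0,0.11,0],"angular":[0,0,0],"fingers":1},
  {"dp":[0,0.115,0],"angular":[0,0,0],"fingers":1},
  {"dp":[0,0.12,0],"angular":[0,0,0],"fingers":1},
])

```text
time: 16.9
tool_pos: [487.0, -349.2, 34.1]
tcp_rot: [-180.0, 0.0, -30.6]
ft_force: [1.1, 1.2, 1.3]
finger_gap: 0.3
grip_force: 1.0
```

Emit:
step_arm([
  {"dp":[0,0.0025,0],"angular":[0,0,0],"fingers":1},
  {"dp":[0,0.005,0],"angular":[0,0,0],"fingers":1},
  {"dp":[0,0.0075,0],"angular":[0,0,0],"fingers":1},
  {"dp":[0,0.01,0],"angular":[0,0,0],"fingers":1},
  {"dp":[0,0.0125,0],"angular":[0,0,0],"fingers":1},
  {"dp":[0,0.015,0],"angular":[0,0,0],"fingers":1},
  {"dp":[0,0.015,0],"angular":[0,0,0],"fingers":1},
  {"dp":[0,0.015,0],"angular":[0,0,0],"fingers":1},
])

```text
time: 17.9
tool_pos: [485.6, -351.5, 34.1]
tcp_rot: [-180.0, 0.0, -30.6]
ft_force: [2.0, 4.8, 1.4]
finger_gap: -0.2
grip_force: 2.5
```

Emit:
step_arm([
  {"dp":[0,0.0025,0],"angular":[0,0,0],"fingers":1},
  {"dp":[0,0.005,0],"angular":[0,0,0],"fingers":1},
  {"dp":[0,0.0075,0],"angular":[0,0,0],"fingers":1},
  {"dp":[0,0.01,0],"angular":[0,0,0],"fingers":1},
  {"dp":[0,0.01,0],"angular":[0,0,0],"fingers":1},
  {"dp":[0,0.01,0],"angular":[0,0,0],"fingers":1},
  {"dp":[0,0.01,0],"angular":[0,0,0],"fingers":1},
  {"dp":[0,0.01,0],"angular":[0,0,0],"fingers":1},
])

```text
time: 18.9
tool_pos: [485.4, -351.8, 34.1]
tcp_rot: [-179.8, 0.0, -30.5]
ft_force: [6.0, 11.5, 2.9]
finger_gap: 0.1
grip_force: 6.3
```

Emit:
step_arm([
  {"dp":[0,-0.03,0],"angular":[0,0,0],"fingers":1},
  {"dp":[0,-0.05,-0.05],"angular":[0,0,0],"fingers":1},
  {"dp":[0,-0.05,-0.2],"angular":[0,0,0],"fingers":1},
  {"dp":[0,-0.05,-0.35],"angular":[0,0,0],"fingers":1},
  {"dp":[0,-0.05,-0.4],"angular":[0,0,0],"fingers":1},
  {"dp":[0,-0.05,-0.4],"angular":[0,0,0],"fingers":0.5},
  {"dp":[0,-0.05,-0.4],"angular":[0,0,0],"fingers":0.5},
  {"dp":[0,-0.05,-0.4],"angular":[0,0,0],"fingers":0.5},
])

```text
time: 19.9
tool_pos: [488.7, -344.3, 112.5]
tcp_rot: [-180.0, 0.1, -30.6]
ft_force: [0.1, -0.4, -0.2]
finger_gap: 42.7
grip_force: 0.0
```

Run:
```python
from h import *
np.set_printoptions(precision=1,suppress=True)
a=snapshot("wrist"); cv2.imwrite("pics/w6.png",a)
for n,z in(("carriage_centre",29),("lamp",0),("magnifier",0),("knob_grip",73.5)):
    for r in pinpoint("wrist",n)[:1]: print(n,r["conf"],r["at"],atz("wrist",r["at"],z))
s=sense(); print(s["tool_pos"],s["tcp_rot"],s["ft_force"],s["finger_gap"])
rows([(435.1,-345,110,59.0)])
```

```text
carriage_centre 0.81 [412.9, 241.0] [ 462.  -394.9   29. ]
lamp 0.87 [322.9, 174.5] [ 527.1 -363.4    0. ]
magnifier 0.91 [412.0, 175.4] [ 494.5 -417.8   -0. ]
knob_grip 0.87 [376.0, 343.5] [ 434.3 -345.7   73.5]
[ 489.3 -344.8  113.7] [-180.     0.   -30.6] [ 0.2 -1.1 -0.1] 42.79222479489346
[-0.2331, 0.1388, 0.0184] ang -0.4976
```

View pics/w6.png

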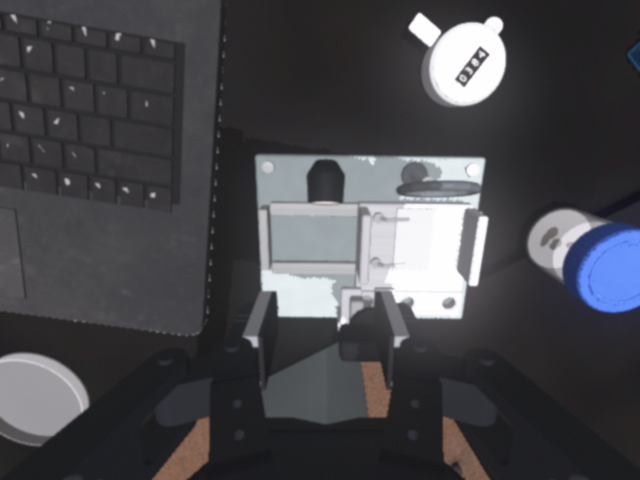

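Emit:
step_arm([
  {"dp":[-0.05,0.03,0],"angular":[0,0,-0.055],"fingers":0.5},
  {"dp":[-0.1,0.06,0],"angular":[0,0,-0.11],"fingers":0.5},
  {"dp":[-0.15,0.1,0],"angular":[0,0,-0.165],"fingers":0.5},
  {"dp":[-0.2,0.12,0],"angular":[0,0,-0.22],"fingers":0.5},
  {"dp":[-0.232,0.139,0.018],"angular":[0,0,-0.275],"fingers":0.5},
  {"dp":[-0.232,0.139,0.018],"angular":[0,0,-0.33],"fingers":0.5},
  {"dp":[-0.232,0.139,0.018],"angular":[0,0,-0.385],"fingers":0.5},
  {"dp":[-0.232,0.139,0.018],"angular":[0,0,-0.44],"fingers":0.5},
])

```text
time: 21.15
tool_pos: [435.4, -345.3, 110.5]
tcp_rot: [180.0, 0.0, 49.0]
ft_force: [-0.1, 0.3, 0.9]
finger_gap: 42.7
grip_force: 0.0
```

Emit:
step_arm([
  {"dp":[0,0,0],"angular":[0,0,-0.03],"fingers":0.5},
  {"dp":[0,0,0],"angular":[0,0,-0.057],"fingers":0.5},
  {"dp":[0,0,0],"angular":[0,0,-0.057],"fingers":0.5},
  {"dp":[0,0,0],"angular":[0,0,-0.057],"fingers":0.5},
  {"dp":[0,0,0],"angular":[0,0,-0.057],"fingers":0.5},
  {"dp":[0,0,0],"angular":[0,0,-0.057],"fingers":0.5},
  {"dp":[0,0,0],"angular":[0,0,-0.057],"fingers":0.5},
  {"dp":[0,0,0],"angular":[0,0,-0.057],"fingers":0.5},
])

```text
time: 22.15
tool_pos: [435.4, -345.3, 110.5]
tcp_rot: [180.0, 0.0, 58.9]
ft_force: [-0.3, -0.2, -0.1]
finger_gap: 42.7
grip_force: 0.0
```

Run:
```python
from h import *
s=sense(); print(s["tool_pos"],s["tcp_rot"],s["ft_force"],s["finger_gap"])
rows([(435.1,-345,66,59.0)])
```

```text
[ 435.42156016 -345.28609408  110.50645709] [1.79999164e+02 5.35386169e-04 5.88889315e+01] [-0.34112124 -0.24435578 -0.14656308] 42.67848802374884
[0.0004, -0.0021, 0.2225] ang -0.0006
```

Descend, grip, lift slightly (≈+3 mm).

Emit:
step_arm([
  {"dp":[0,0,0.1],"angular":[0,0,0],"fingers":0.5},
  {"dp":[0,0,0.18],"angular":[0,0,0],"fingers":0.5},
  {"dp":[0,0,0.222],"angular":[0,0,0],"fingers":0.5},
  {"dp":[0,0,0.222],"angular":[0,0,0],"fingers":0.7},
  {"dp":[0,0,0.222],"angular":[0,0,0],"fingers":1},
  {"dp":[0,0,0.222],"angular":[0,0,0],"fingers":1},
  {"dp":[0,0,0.222],"angular":[0,0,0],"fingers":1},
  {"dp":[0,0,0.21],"angular":[0,0,0],"fingers":1},
], newtons=60)

```text
time: 23.15
tool_pos: [435.4, -345.2, 68.4]
tcp_rot: [180.0, 0.0, 58.9]
ft_force: [0.1, -0.1, -3.8]
finger_gap: 12.6
grip_force: 60.6
```

Emit:
step_arm([
  {"dp":[0,0,0],"angular":[0,0,0.05],"fingers":1},
  {"dp":[0,0,0],"angular":[0,0,0.1],"fingers":1},
  {"dp":[0,0,0],"angular":[0,0,0.15],"fingers":1},
  {"dp":[0,0,0],"angular":[0,0,0.2],"fingers":1},
  {"dp":[0,0,0],"angular":[0,0,0.25],"fingers":1},
  {"dp":[0,0,0],"angular":[0,0,0.25],"fingers":1},
  {"dp":[0,0,0],"angular":[0,0,0.25],"fingers":1},
  {"dp":[0,0,0],"angular":[0,0,0.25],"fingers":1},
])

```text
time: 24.15
tool_pos: [435.6, -345.6, 68.8]
tcp_rot: [180.0, -0.0, 14.0]
ft_force: [0.8, -2.7, -3.4]
finger_gap: 12.5
grip_force: 60.8
```

Run:
```python
from h import *
s=sense(); print(s["tool_pos"],s["tcp_rot"],s["ft_force"],s["wrist_torque"],s["finger_gap"])
```

```text
[ 435.59423639 -345.62222277   68.7697353 ] [ 1.79954515e+02 -1.70624298e-02  1.40087723e+01] [ 0.81034099 -2.70391747 -3.43055465] [-0.45716519 -0.12034039  0.00076994] 12.535361823589234
```

Emit:
step_arm([
  {"dp":[0,0,0],"angular":[0,0,0.05],"fingers":1},
  {"dp":[0,0,0],"angular":[0,0,0.1],"fingers":1},
  {"dp":[0,0,0],"angular":[0,0,0.15],"fingers":1},
  {"dp":[0,0,0],"angular":[0,0,0.2],"fingers":1},
  {"dp":[0,0,0],"angular":[0,0,0.249],"fingers":1},
  {"dp":[0,0,0],"angular":[0,0,0.249],"fingers":1},
  {"dp":[0,0,0],"angular":[0,0,0.249],"fingers":1},
  {"dp":[0,0,0],"angular":[0,0,0.249],"fingers":1},
])

```text
time: 25.15
tool_pos: [435.6, -345.8, 68.8]
tcp_rot: [180.0, -0.1, -30.8]
ft_force: [-0.7, -5.5, -2.3]
finger_gap: 12.5
grip_force: 60.7
```

Run:
```python
from h import *
s=sense(); print(s["tool_pos"],s["tcp_rot"],s["ft_force"],s["wrist_torque"],s["finger_gap"])
```

```text
[ 435.5628314  -345.84851125   68.81983111] [ 1.79957382e+02 -5.45253675e-02 -3.07526370e+01] [-0.72976187 -5.49260353 -2.34164096] [-1.13681237 -0.01595044  0.03358177] 12.542458703851082
```

Emit:
step_arm([
  {"dp":[0,0,0.015],"angular":[0,0,0],"fingers":1},
  {"dp":[0,0,0.03],"angular":[0,0,0],"fingers":1},
  {"dp":[0,0,0.045],"angular":[0,0,0],"fingers":1},
  {"dp":[0,0,0.055],"angular":[0,0,0],"fingers":1},
  {"dp":[0,0,0.065],"angular":[0,0,0],"fingers":1},
  {"dp":[0,0,0.065],"angular":[0,0,0],"fingers":1},
  {"dp":[0,0,0.065],"angular":[0,0,0],"fingers":1},
  {"dp":[0,0,0.065],"angular":[0,0,0],"fingers":1},
])

```text
time: 26.15
tool_pos: [435.8, -345.9, 56.7]
tcp_rot: [180.0, -0.1, -30.8]
ft_force: [-3.9, -3.3, 7.1]
finger_gap: 12.3
grip_force: 62.1
```

Emit:
step_arm([
  {"dp":[0,0,0.004],"angular":[0,0,0],"fingers":1},
  {"dp":[0,0,0.008],"angular":[0,0,0],"fingers":1},
  {"dp":[0,0,0.008],"angular":[0,0,0],"fingers":1},
  {"dp":[0,0,0.008],"angular":[0,0,0],"fingers":1},
  {"dp":[0,0,0.008],"angular":[0,0,0],"fingers":1},
  {"dp":[0,0,0.008],"angular":[0,0,0],"fingers":1},
  {"dp":[0,0,0.008],"angular":[0,0,0],"fingers":1},
  {"dp":[0,0,0.008],"angular":[0,0,0],"fingers":1},
])

```text
time: 27.15
tool_pos: [436.1, -346.2, 56.6]
tcp_rot: [179.9, -0.1, -30.8]
ft_force: [-6.9, -0.3, 19.6]
finger_gap: 12.5
grip_force: 63.7
```

Emit:
step_arm([
  {"dp":[0,0,-0.008],"angular":[0,0,0],"fingers":1},
  {"dp":[0,0,-0.008],"angular":[0,0,0],"fingers":0.5},
  {"dp":[0,0,-0.008],"angular":[0,0,0],"fingers":0.5},
  {"dp":[0,0,-0.008],"angular":[0,0,0],"fingers":0.5},
  {"dp":[0,0,-0.1],"angular":[0,0,0],"fingers":0.5},
  {"dp":[0,0,-0.2],"angular":[0,0,0],"fingers":0.5},
  {"dp":[0,0,-0.2],"angular":[0,0,0],"fingers":1},
  {"dp":[0,0,-0.2],"angular":[0,0,0],"fingers":1},
])

```text
time: 28.15
tool_pos: [435.6, -345.5, 94.4]
tcp_rot: [180.0, -0.1, -30.9]
ft_force: [0.4, -0.2, -0.1]
finger_gap: 6.9
grip_force: 0.0
```

Emit:
step_arm([
  {"dp":[0,0,0],"angular":[0,0,0],"fingers":1},
  {"dp":[0,0,0],"angular":[0,0,0],"fingers":1},
  {"dp":[0,0,0],"angular":[0,0,0],"fingers":1},
  {"dp":[0,0,0],"angular":[0,0,0],"fingers":1},
  {"dp":[0,0,0.03],"angular":[0,0,0],"fingers":1},
  {"dp":[0,0,0.05],"angular":[0,0,0],"fingers":1},
  {"dp":[0,0,0.07],"angular":[0,0,0],"fingers":1},
  {"dp":[0,0,0.07],"angular":[0,0,0],"fingers":1},
])

```text
time: 29.15
tool_pos: [435.1, -345.0, 79.3]
tcp_rot: [-180.0, 0.1, -30.9]
ft_force: [0.1, 0.9, -0.2]
finger_gap: 0.0
grip_force: 0.0
```

Emit:
step_arm([
  {"dp":[0,0,0.006],"angular":[0,0,0],"fingers":1},
  {"dp":[0,0,0.012],"angular":[0,0,0],"fingers":1},
  {"dp":[0,0,0.018],"angular":[0,0,0],"fingers":1},
  {"dp":[0,0,0.024],"angular":[0,0,0],"fingers":1},
  {"dp":[0,0,0.03],"angular":[0,0,0],"fingers":1},
  {"dp":[0,0,0.032],"angular":[0,0,0],"fingers":1},
  {"dp":[0,0,0.032],"angular":[0,0,0],"fingers":1},
  {"dp":[0,0,0.032],"angular":[0,0,0],"fingers":1},
])

```text
time: 30.15
tool_pos: [435.8, -345.6, 74.5]
tcp_rot: [180.0, -0.1, -30.9]
ft_force: [-1.8, 1.7, 5.7]
finger_gap: -0.0
grip_force: 3.4
```

Bar top at 74.5 mm under 5.7 N: fully pressed in. Retreat upward and check.

Emit:
step_arm([
  {"dp":[0,0,-0.1],"angular":[0,0,0],"fingers":1},
  {"dp":[0,0,-0.3],"angular":[0,0,0],"fingers":1},
  {"dp":[0,0,-0.5],"angular":[0,0,0],"fingers":1},
  {"dp":[0,0,-0.5],"angular":[0,0,0],"fingers":1},
  {"dp":[0,0,-0.5],"angular":[0,0,0],"fingers":1},
  {"dp":[0,0,-0.5],"angular":[0,0,0],"fingers":1},
  {"dp":[0,0,-0.5],"angular":[0,0,0],"fingers":1},
  {"dp":[0,0,-0.5],"angular":[0,0,0],"fingers":1},
])

```text
time: 31.15
tool_pos: [435.1, -345.0, 172.8]
tcp_rot: [-180.0, 0.1, -30.9]
ft_force: [-0.9, 0.3, 0.2]
finger_gap: -0.0
grip_force: 0.0
```

Run:
```python
from h import *
a=snapshot("wrist")[0:300,160:560]
cv2.imwrite("pics/w7.png",cv2.resize(a,(800,600)))
for n,z in(("carriage_centre",29),("magnifier",0),("knob_grip",63.5)):
    for r in pinpoint("wrist",n)[:1]: print(n,r["conf"],r["at"],atz("wrist",r["at"],z))
```

```text
carriage_centre 0.7 [365.2, 160.3] [ 461.92266896 -396.00121992   29.        ]
magnifier 0.97 [365.1, 105.6] [ 496.79589302 -418.69230902    0.        ]
knob_grip 0.68 [330.7, 233.4] [ 433.64257961 -347.23337206   63.5       ]
```

View pics/w7.png

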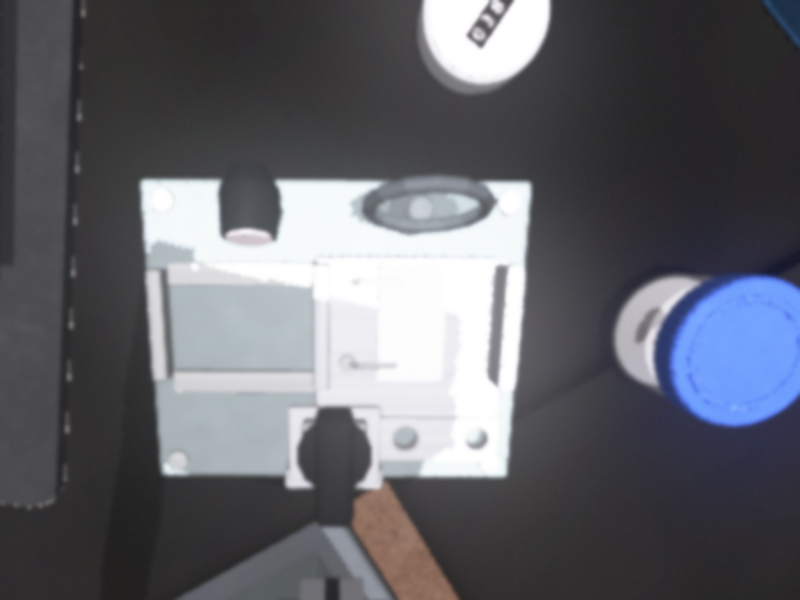

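The carriage is at the magnifier's end, around (415,330), against the stop. The knob bar at (335,465) is in line with the base's x axis and pressed in, and nothing else has moved.

```bash
python3 -c "
from bench import *
print(hand_in())"
```

```text
the job is handed in; nothing more can be done
None
```

I handed the job in at about 31 s of the 72 s allowed: the carriage is against the stop at the magnifier's end, the knob is turned back and pressed fully down, and the jar, tally counter and dish lid were never touched. The hand-in returned no verdict, so I don't have the judged result.

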